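# Close the counter cash box and snap its two toggle latches over

### The job

At the service counter, push the blue cash box's lid down until it is fully shut, and only then gently push the red-handled toggle latches on its left and right sides inward, past centre, until each snaps over and its rubber foot clamps the lid. Just push with the fingertips or the outside of the fingers: do not pinch or force the latch levers, do not raise the lid any further, and do not move, knock over or pick up any of the other things on the desk. Finish with the lid shut and both latches snapped over.

Things in the scene. Friction and masses are not known exactly. Their poses are not given: they have to be found in the camera images.
- cash_box: blue sheet-steel cash box fixed to the desk, 160 mm (its x) by 220 mm (its y) by 80 mm high to its rim, with its lid on 94 mm. Origin: centre of its underside, on the desk. Its x axis points from its front (keyhole, facing the robot) to the lid's hinge at the back; its y axis points to its left side, z up. A steel latch post (34 mm along x, 26 mm along y, top 100 mm above the desk) stands against the middle of each side.
- lid (a joint): hinge of the lid along the box's back rim (80 mm behind the box's centre, 80 mm above the desk, along the box's y). 0 = shut flat, grows as the lid's front edge rises; it starts part open, between 0.35 and 0.8 rad. A stiff friction hinge: the lid stays where it is left, and a push of about 2 to 5 N down on the middle of its upper face moves it. It must never go above 1.0 rad.
- lid_top (a point): centre of the upper face of the blue lid (a flat slab 164 mm from front to back, 222 mm wide, 14 mm thick), 80 mm from the hinge line; it moves with the lid. Shut, it is straight above the box's centre, 94 mm above the desk.
- latch_left (a joint): angle of the left latch lever (box's +y side). 0 = unlocked, handle leaning outward, 0.55 rad from vertical; 0.55 = handle upright (dead centre); 1.55 = locked, handle leaning inward over the lid, 1.0 rad from vertical, and rubber foot on the lid. A spring holds it at either end and snaps it over past dead centre; about 2 N sideways at the red roller starts it, less nearer to centre.
- latch_right (a joint): the same for the right latch lever (box's -y side): 0 = unlocked, leaning outward; 0.55 = dead centre; 1.55 = locked, leaning inward over the lid. The fingers must never load either lever with more than 38 N (a pinch or a fast jab does; a push at 60 mm/s does not).
- latch_left_handle (a point): centre of the red roller handle (20 mm diameter, 40 mm long along the box's x, spins freely) across the end of the left lever, 60 mm from its pivot; it moves with the lever in the box's y-z plane. Lever rod 10 mm thick; a second, 36 mm arm with the rubber foot sits on the lever's inner side, pointing up while unlocked, and a 20 mm spring crank at its back, 24 mm behind the rod (box +x), tied to a tension spring behind the post.
- latch_right_handle (a point): centre of the red roller handle of the right lever; same sizes.
- latch_left_pivot (a point): pivot of the left lever, fixed: 124 mm from the box's centre along its +y, 108 mm above the desk; the lever turns about the box's x axis.
- latch_right_pivot (a point): pivot of the right lever, fixed: 124 mm from the box's centre along its -y, 108 mm above the desk.
- stamp_mid (a point): half-way up a loose rubber stamp with a turned wooden handle, 60 x 28 mm, 68 mm high: leave it alone
- tape_mid (a point): centre of a loose yellow tape ring lying flat, 68 mm diameter, 24 mm high: leave it alone
- stapler_mid (a point): centre of a loose red and black stapler, 120 x 34 mm, 46 mm high: leave it alone
- mug_mid (a point): half-way up a loose white mug, 80 mm diameter and 92 mm high, with a handle: leave it alone
- mouse_mid (a point): centre of a loose black computer mouse, about 75 x 64 mm, 34 mm high, on a blue mat: leave it alone
- spray_mid (a point): half-way up a loose clear bottle, 64 mm diameter, 150 mm high: leave it alone

How it is judged (in metres and radians):
On the way, in this order (a step that is already met when the one before it is completed fails the run):
1. the lid is pushed fully shut, both latches still unlocked (value of joint lid below 0.04 rad and value of joint each of latch_left, latch_right below 0.55 rad), for 0.2 s.
2. both latches have snapped over on the shut lid (value of joint lid below 0.04 rad and value of joint each of latch_left, latch_right above 1.45 rad), for 0.2 s.
At the end, for the whole second after the job is handed in: The lid is shut (within 0.04 rad), both latch levers are snapped over (above 1.45 of 1.55 rad) and at rest, and every loose thing stands within 25 mm of where it was (all of step 2 and velocity of joint lid between -0.05 and 0.05 rad/s and velocity of joint latch_left between -0.05 and 0.05 rad/s and velocity of joint latch_right between -0.05 and 0.05 rad/s and distance of each of stamp_mid, tape_mid, stapler_mid, mug_mid, mouse_mid, spray_mid from where it was at the start of the episode below 0.025 m); the robot touches nothing.
It fails at once if a latch is pushed past centre while the lid is still open (value of joint lid above 0.06 rad and value of joint any of latch_left, latch_right above 0.7 rad).
It fails at once if the lid is raised further open (above 1.0 rad) (value of joint lid above 1 rad).
It fails at once if a latch lever is pinched or forced (more than 38 N from the fingers) (contact force between the fingers and latch_left above 38 N or contact force between the fingers and latch_right above 38 N).
It fails at once if another thing on the desk is moved by more than 25 mm (distance of any of stamp_mid, tape_mid, stapler_mid, mug_mid, mouse_mid, spray_mid from where it was at the start of the episode above 0.025 m).
It fails at once if another thing on the desk is picked up (15 mm or more) or knocked over (height (world z) of stamp_mid above 0.049 m or height (world z) of tape_mid above 0.027 m or height (world z) of stapler_mid above 0.038 m or height (world z) of mug_mid above 0.061 m or height (world z) of mouse_mid above 0.035 m or height (world z) of spray_mid above 0.09 m or angle between any of stamp_mid, tape_mid, stapler_mid, mug_mid, mouse_mid, spray_mid's own z axis and vertical above 0.5 rad).
It also fails if it takes over 58 s, if anything falls off the work surface, if the arm or the gripper's body presses on something with over 40 N, if the wrist force passes 120 N, or if a joint passes its speed limit or range.

### The arm

A 7-joint arm with a two-finger parallel gripper is mounted at the origin on the work surface. World frame = base frame: x ahead of the robot, y to its left, z up, the work surface at z = 0. Lengths are in mm, angles in rad, forces in N, time in s.
With the tool pointing down it reaches from about 400 to 875 mm from the base axis. Payload 4.4 kg.
Tool frame: the origin (TCP) lies at the very end of the fingers, on their centre line; the grasp point (between the pads) lies 19 mm behind it; z points along the fingers, x is the direction in which the jaws open and shut, and the axes are right-handed (so a half turn about z gives the same grasp; the last joint's range is limited). The gripper opens to 85 mm and grips with 20 to 120 N. Pads are 22 mm wide; open, the fingers measure 114 mm over their backs; the gripper's body (76 mm by 85 mm) begins 54 mm behind the grasp point. The pads swing forward as they close: fully open they stand 13 mm farther back than shut.
Start: joints at [-1.338, 0.628, 0.038, 1.517, -0.027, 0.996, -0.02], TCP at [191.319, 621.221, 231.313] pointing down, gripper open.
Joint ranges: [-3.06, 3.06], [-0.37, 2.12], [-1.25, 1.32], [0.18, 2.47], [-1.1, 4.24], [0.23, 1.98], [-2.94, 2.94]. Speed limits (rad/s): [2.57, 2.57, 3.14, 3.14, 3.14, 3.14, 3.14].

### API

Orientations are given as [roll, pitch, yaw] about the fixed x, y, z axes, in that order (R = Rz(yaw) Ry(pitch) Rx(roll)).
In Python, from cell import * gives the robot as it stands. The module is installed in compiled form; this text tells all that it offers.
- The arm moves only by the tool play_rows, never from a script. Its argument "targets" is a list of rows, each an object with "slide": the shift along the tool's x, y, z in mm, a list of three; "turn": the turn, a rotation vector about the tool's x, y, z in degrees, a list of three; "hand": the finger opening in mm, from 0 to 85.4. A call has 1 to 5 rows; each row shifts and turns the commanded pose from where the row before left it, along the tool's axes as they then stand; what a row does not reach is not made up. A row lasts 1/8 s, in which the tool goes at most 62.5 mm and 10.7 degrees, less where a joint would pass 70% of its speed; a pose out of reach is approached as far as the arm can. A call is refused whole if a number of a shift passes 62.5 or a number of a turn 10.7, either way. A call with a gripper value outside its range is refused whole. The fingers move at their own pace and stop on an object; the grip force is fixed at half the most. Time passes only in rows, so rows that do not move let the fingers close. It gives the time, the measured TCP pose, the force and the opening at its end, in the units of the state.
- read_state(): the state, without advancing time (a new reading comes with each control period).
- get_image(name): name is "scene" or "top" or "wrist"; returns (picture, depth): 400x640x3 uint8, blue, green, red; 400x640 float32, mm along the optical axis (not along the pixel's ray), 0 where there is no reading.
- calibration(name): a dict with "K" (3x3 intrinsics, pixels), "R" (3x3) and "t" (3): a world point X has camera coordinates R X + t. Camera axes: x right, y down, z forward; pixel columns grow to the right and rows downward; lengths in mm; the calibration is good to about 2 mm. A picture is of the moment at which its call begins: read the wrist's pose just before it. calibration takes no time and is no camera call; for the wrist camera it gives the pose at the moment of the call.
- finish_job(): hands the job in, once; it reports no verdict.
The state is a dict: "clock": time; "qpos": joint angles; "qd": joint speeds; "tau": joint torques, N m; "eef_pos": TCP position; "tool_rot": TCP orientation; "force": force on the tool from outside, world axes, zero at the start; "torque": the same for the moment, N m; "width": finger opening in mm.
Only numpy, scipy, OpenCV 4.12 (cv2) and the standard library are available. Lean on these libraries where they do the work, as an engineer would, in place of code of your own. Each camera call takes 0.05 s, during which the arm holds its last target.

## Working session

There is one attempt and no reset: what is moved stays moved. The work goes in short steps, Python scripts to look and compute and a tool call to move; the robot and the scene stay as the last step left them, time stands still between calls to the robot, and variables do not carry over. Pictures are saved under pics/ and viewed, and the job is handed in when it is done.

Besides the shell and the picture viewer there is one more tool, called after "Emit:" by a JSON object that holds its "fn" and its "kwargs", one argument or row to a line. play_rows: Moves the arm, as the interface text tells. Its arguments: {"type":"object","properties":{"targets":{"type":"array"}},"required":["targets"]}

```bash
mkdir -p pics; ls; python3 - <<'E'
from cell import *
import cv2,numpy as np
s=read_state();print({k:np.round(v,3).tolist() for k,v in s.items()})
for n in ["scene","top","wrist"]:
    c=calibration(n);p,d=get_image(n);cv2.imwrite(f"pics/{n}0.png",p);np.savez(f"pics/{n}0.npz",p=p,d=d,**c)
    print(n,c['K'].round(1).tolist(),c['R'].round(3).tolist(),c['t'].round(1).tolist())
E
```

```text
pics
{'clock': 0.0, 'qpos': [-1.338, 0.629, 0.038, 1.518, -0.027, 0.996, -0.02], 'qd': [0.001, 0.0, -0.0, -0.001, 0.001, -0.001, -0.0], 'tau': [-0.001, -56.34, 1.226, -19.345, 0.011, 0.01, -0.0], 'eef_pos': [191.141, 620.602, 230.359], 'tool_rot': [3.142, 0.002, 1.272], 'force': [0.467, -0.342, 0.58], 'torque': [-0.015, 0.014, -0.006], 'width': 85.177}
scene [[391.5, 0.0, 317.6], [0.0, 391.5, 195.4], [0.0, 0.0, 1.0]] [[-0.821, 0.571, -0.012], [0.319, 0.441, -0.839], [-0.473, -0.693, -0.544]] [457.5, -118.3, 1321.1]
top [[456.1, 0.0, 324.6], [0.0, 456.1, 210.7], [0.0, 0.0, 1.0]] [[0.024, -1.0, 0.001], [-0.997, -0.024, -0.077], [0.077, 0.001, -0.997]] [47.8, 598.3, 1426.4]
wrist [[331.9, 0.0, 328.5], [0.0, 331.9, 196.3], [0.0, 0.0, 1.0]] [[0.294, 0.956, -0.001], [0.92, -0.283, 0.272], [0.26, -0.082, -0.962]] [-649.8, -36.5, 379.0]
```

View pics/scene0.png

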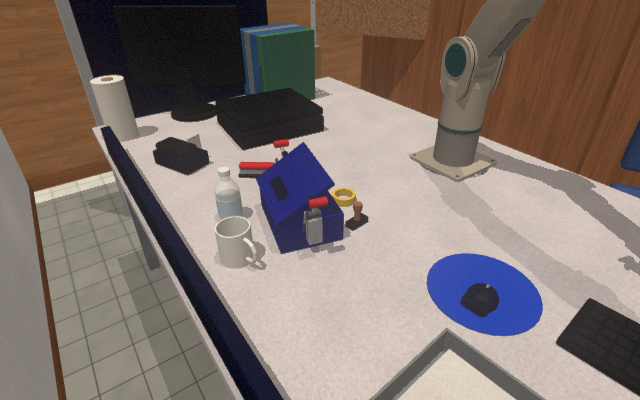

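View pics/top0.png

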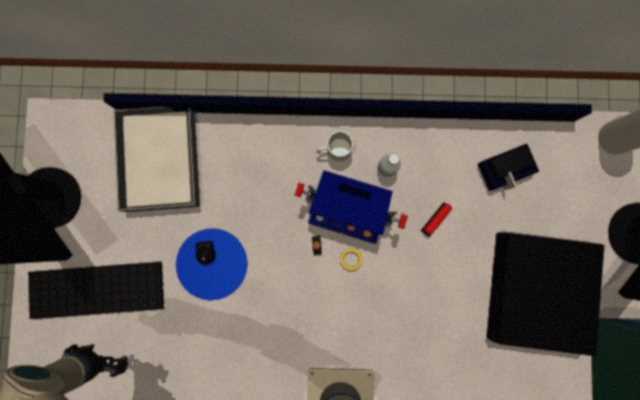

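View pics/wrist0.png

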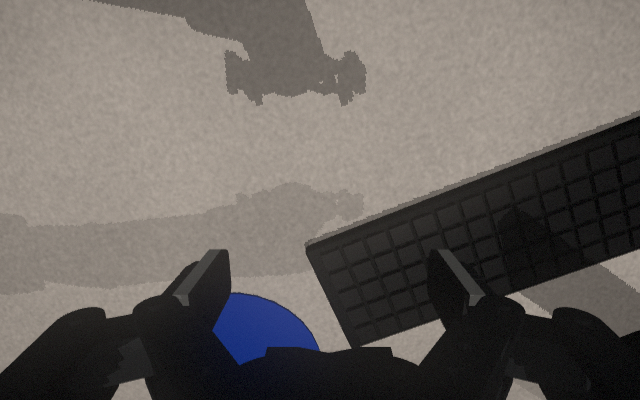

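Top view: the box is near pixel (350,207), with the red rollers at about (300,189) and (403,221). The stapler is at (437,219), close to the right latch. Mug and bottle are behind the box, stamp and tape in front. Next I'll measure all of these.

```bash
cat > h.py <<'E'
import numpy as np,cv2
def load(n): return np.load(f"pics/{n}.npz")
def ray(c,u,v):
    d=c['R'].T@np.linalg.inv(c['K'])@np.array([u,v,1.]); o=-c['R'].T@c['t']; return o,d
def onz(c,u,v,z):
    o,d=ray(c,u,v); return o+d*(z-o[2])/d[2]
def cloud(f):
    d=f['d'];v,u=np.mgrid[:400,:640];X=np.stack([u,v,np.ones_like(u)],-1)@np.linalg.inv(f['K']).T*d[...,None]
    return (X-f['t'])@f['R']
def tri(c1,p1,c2,p2):
    o1,d1=ray(c1,*p1);o2,d2=ray(c2,*p2);d1/=np.linalg.norm(d1);d2/=np.linalg.norm(d2)
    s=np.linalg.lstsq(np.stack([d1,-d2],1),o2-o1,rcond=None)[0];a,b=o1+s[0]*d1,o2+s[1]*d2
    return (a+b)/2,np.linalg.norm(a-b)
E
python3 - <<'E'
from h import *
for n in ["top0","scene0"]:
    f=load(n);hsv=cv2.cvtColor(f['p'],cv2.COLOR_BGR2HSV);W=cloud(f)
    for name,lo,hi in [("red",(0,150,90),(8,255,255)),("red2",(172,150,90),(180,255,255)),("blue",(110,120,40),(130,255,255)),("yel",(18,120,90),(35,255,255))]:
        m=cv2.inRange(hsv,lo,hi);k,l,st,ce=cv2.connectedComponentsWithStats(m)
        for i in range(1,k):
            if st[i,4]>25:
                P=W[(l==i)&(f['d']>0)]
                print(n,name,st[i].tolist(),ce[i].round(1),np.median(P,0).round(),onz(f,*ce[i],159).round(),P[:,2].min().round(),P[:,2].max().round())
E
```

```text
top0 red [295, 183, 9, 13, 70] [299.2 189.4] [646. 137. 167.] [646. 137. 159.] 160.0 174.0
top0 red [425, 204, 27, 30, 295] [437.9 218.4] [ 580. -292.   45.] [ 572. -264.  159.] 32.0 54.0
top0 red [399, 215, 8, 13, 76] [402.4 220.9] [ 562. -159.  167.] [ 562. -162.  159.] 161.0 175.0
top0 blue [309, 172, 82, 71, 3604] [349.7 207. ] [598.  -9. 136.] [599. -10. 159.] -4.0 183.0
top0 blue [176, 229, 71, 71, 3633] [211.6 264.9] [412. 414.   3.] [423. 381. 159.] -9.0 33.0
top0 yel [340, 249, 22, 22, 193] [350.6 259.1] [446. -24.  23.] [450. -15. 159.] -5.0 30.0
scene0 red [274, 139, 15, 8, 85] [281.  142.4] [ 566. -158.  164.] [ 561. -168.  159.] 6.0 170.0
scene0 red [239, 162, 35, 7, 206] [254.9 164.8] [ 591. -294.   43.] [680. -95. 159.] 31.0 49.0
scene0 red [309, 197, 19, 11, 138] [317.8 201.5] [651. 140. 165.] [646. 133. 159.] 149.0 169.0
scene0 blue [256, 143, 77, 82, 3117] [293.3 182.8] [623.   6. 136.] [648.  36. 159.] 38.0 177.0
scene0 blue [625, 145, 15, 18, 71] [633.8 152.4] [-784.  273.  -95.] [-144.  424.  159.] -131.0 -57.0
scene0 blue [323, 212, 20, 7, 52] [331.8 214.9] [578. 101.  79.] [651. 189. 159.] 42.0 81.0
scene0 blue [288, 220, 15, 11, 61] [296.8 224.4] [668.  80.  75.] [726. 175. 159.] 44.0 83.0
scene0 blue [427, 254, 116, 81, 6109] [484.8 293.3] [423. 426.   2.] [581. 498. 159.] -2.0 29.0
scene0 blue [212, 318, 11, 11, 28] [216.9 322.7] [936. 256.  99.] [948. 308. 159.] 98.0 101.0
scene0 blue [221, 333, 60, 67, 700] [252.6 374.4] [931. 380.  99.] [942. 411. 159.] 96.0 102.0
scene0 yel [332, 188, 24, 18, 315] [343.8 196.2] [450. -22.  18.] [588. 149. 159.] -3.0 26.0
```

```bash
python3 - <<'E'
import cv2
a=cv2.imread('pics/top0.png')[110:290,260:480];cv2.imwrite('pics/topc.png',cv2.resize(a,None,fx=3.6,fy=3.2,interpolation=2))
a=cv2.imread('pics/scene0.png')[130:280,200:380];cv2.imwrite('pics/scenec.png',cv2.resize(a,None,fx=4,fy=4,interpolation=2))
E
```

```text
(no output)
```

View pics/topc.png

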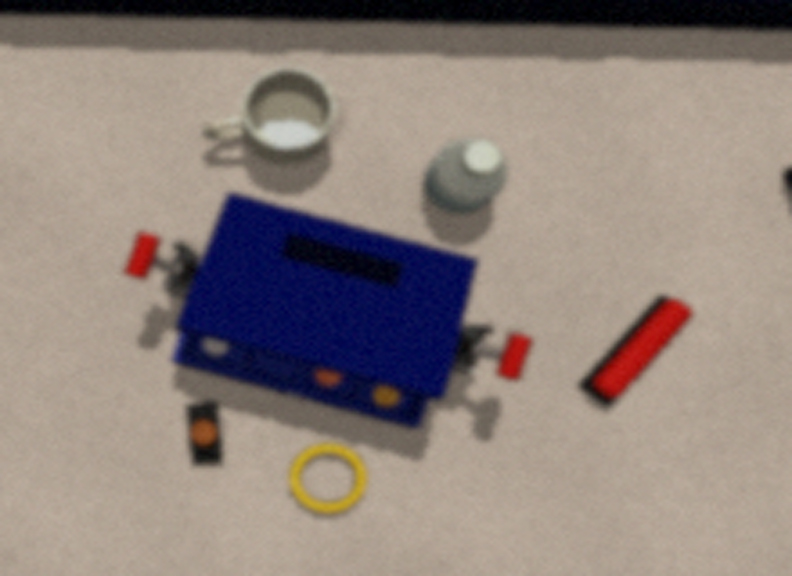

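View pics/scenec.png

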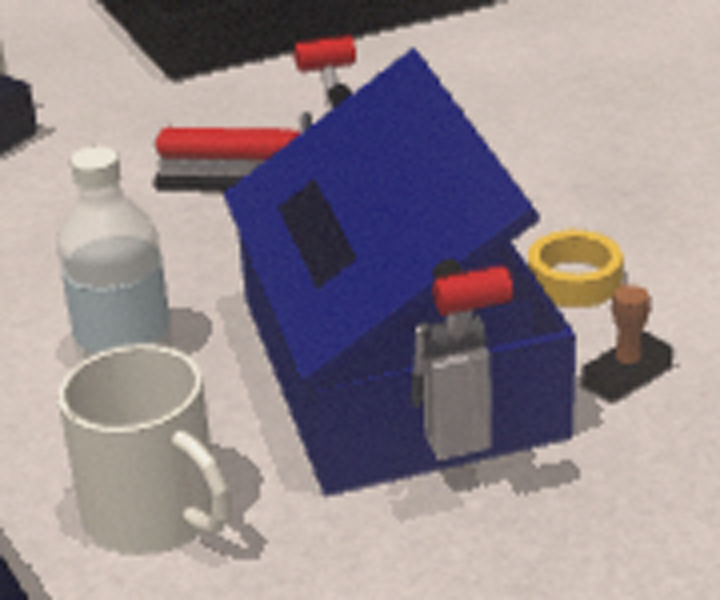

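```bash
cat >> h.py <<'E'
def box(L,R):
    c=(L+R)/2; y=(L-R)[:2];y/=np.linalg.norm(y); return c[:2],np.array([y[1],-y[0]]),y
E
python3 - <<'E'
from h import *
t,s=load('top0'),load('scene0')
L,e1=tri(t,(299.2,189.4),s,(317.8,201.5));R,e2=tri(t,(402.4,220.9),s,(281,142.4))
print(L.round(1),e1.round(1),R.round(1),e2.round(1),np.linalg.norm(L-R).round(1))
c,x,y=box(L,R);print(c,x,y,np.arctan2(y[1],y[0]))
for f in (t,s):
    W=cloud(f);hsv=cv2.cvtColor(f['p'],cv2.COLOR_BGR2HSV);m=cv2.inRange(hsv,(110,120,40),(130,255,255))>0
    q=np.stack([(W[...,:2]-c)@x,(W[...,:2]-c)@y,W[...,2]],-1)
    k=m&(f['d']>0)&(abs(q[...,1])<95)&(q[...,0]>-45)&(q[...,0]<70)&(q[...,2]>95)&(q[...,2]<200)
    A=q[k];co=np.linalg.lstsq(np.c_[A[:,0],A[:,1],np.ones(len(A))],A[:,2],rcond=None)[0]
    a=np.arctan(-co[0]);print(len(A),co.round(3),"lid",a.round(3),"z at hinge x=80:",(co[0]*80+co[2]).round(1),"expect",(80+14/np.cos(a)).round(1),"z at -25:",(co[2]-25*co[0]).round())
from cell import *
st=read_state();yaw=st['tool_rot'][2];T=np.array([[np.cos(yaw),np.sin(yaw)],[np.sin(yaw),-np.cos(yaw)]])
p=c-25*x
print("target",p,"slide",(T.T@(p-st['eef_pos'][:2])).round(1))
E
```

```text
[647.1 136.2 161.1] 2.7 [ 563.3 -162.2  161.9] 2.4 309.9
[605.18234921 -12.98100698] [ 0.96273824 -0.27043498] [0.27043498 0.96273824] 1.2969515136978347
2132 [-6.180e-01  2.000e-03  1.451e+02] lid 0.553 z at hinge x=80: 95.7 expect 96.5 z at -25: 161.0
2062 [-6.18000e-01 -1.00000e-03  1.46251e+02] lid 0.554 z at hinge x=80: 96.8 expect 96.5 z at -25: 162.0
target [581.11389313  -6.2201326 ] slide [-484.4  557.2]
```

Both views agree: the box sits at (605,-13), its y axis is at 1.297 rad, and the lid is at 0.553 rad. I'll close the fingers and move above the lid at the current height.

Emit:
{"fn": "play_rows", "kwargs": {
  "targets": [
    {"slide":[-32,37,0],"turn":[0,0,0],"hand":0},
    {"slide":[-32,37,0],"turn":[0,0,0],"hand":0},
    {"slide":[-32,37,0],"turn":[0,0,0],"hand":0},
    {"slide":[-32,37,0],"turn":[0,0,0],"hand":0},
    {"slide":[-32,37,0],"turn":[0,0,0],"hand":0}
  ]
}}

```text
clock: 0.78
eef_pos: [321.7, 412.3, 231.2]
tool_rot: [3.142, 0.0, 1.272]
force: [-0.0, 0.0, 0.3]
width: -0.2
```

Emit:
{"fn": "play_rows", "kwargs": {
  "targets": [
    {"slide":[-32,37,0],"turn":[0,0,0],"hand":0},
    {"slide":[-32,37,0],"turn":[0,0,0],"hand":0},
    {"slide":[-32,37,0],"turn":[0,0,0],"hand":0},
    {"slide":[-32,37,0],"turn":[0,0,0],"hand":0},
    {"slide":[-32,37,0],"turn":[0,0,0],"hand":0}
  ]
}}

```text
clock: 1.4
eef_pos: [451.4, 205.1, 231.3]
tool_rot: [-3.142, -0.0, 1.272]
force: [1.2, 0.5, -1.2]
width: 0.1
```

Emit:
{"fn": "play_rows", "kwargs": {
  "targets": [
    {"slide":[-32,37,0],"turn":[0,0,0],"hand":0},
    {"slide":[-32,37,0],"turn":[0,0,0],"hand":0},
    {"slide":[-32,37,0],"turn":[0,0,0],"hand":0},
    {"slide":[-32,37,0],"turn":[0,0,0],"hand":0},
    {"slide":[-4,2,0],"turn":[0,0,-1.4],"hand":0}
  ]
}}

```text
clock: 2.02
eef_pos: [556.7, 31.5, 231.0]
tool_rot: [3.14, 0.002, 1.291]
force: [0.1, 0.6, 1.0]
width: -0.1
```

Emit:
{"fn": "play_rows", "kwargs": {
  "targets": [
    {"slide":[0,0,0],"turn":[0,0,0],"hand":0},
    {"slide":[0,0,0],"turn":[0,0,0],"hand":0}
  ]
}}

```text
clock: 2.28
eef_pos: [554.5, 37.9, 231.2]
tool_rot: [-3.141, -0.001, 1.299]
force: [0.9, -0.0, -0.2]
width: -0.3
```

Emit:
{"fn": "play_rows", "kwargs": {
  "targets": [
    {"slide":[-35,37,0],"turn":[0,0,0],"hand":0},
    {"slide":[0,0,25],"turn":[0,0,0],"hand":0},
    {"slide":[0,0,20],"turn":[0,0,0],"hand":0},
    {"slide":[0,0,10],"turn":[0,0,0],"hand":0},
    {"slide":[0,0,8],"turn":[0,0,0],"hand":0}
  ]
}}

```text
clock: 2.9
eef_pos: [581.4, -6.5, 168.2]
tool_rot: [3.141, -0.0, 1.298]
force: [0.3, -0.8, 0.6]
width: 0.2
```

Emit:
{"fn": "play_rows", "kwargs": {
  "targets": [
    {"slide":[0,0,8],"turn":[0,0,0],"hand":0},
    {"slide":[0,0,8],"turn":[0,0,0],"hand":0},
    {"slide":[0,0,8],"turn":[0,0,0],"hand":0},
    {"slide":[0,0,8],"turn":[0,0,0],"hand":0}
  ]
}}

```text
clock: 3.4
eef_pos: [581.3, -7.6, 135.9]
tool_rot: [-3.142, -0.0, 1.296]
force: [-0.3, 0.7, 2.1]
width: -0.1
```

Contact is about 2 N, as expected for the friction hinge. I'll keep going down.

Emit:
{"fn": "play_rows", "kwargs": {
  "targets": [
    {"slide":[0,0,8],"turn":[0,0,0],"hand":0},
    {"slide":[0,0,8],"turn":[0,0,0],"hand":0},
    {"slide":[0,0,8],"turn":[0,0,0],"hand":0},
    {"slide":[0,0,6],"turn":[0,0,0],"hand":0},
    {"slide":[0,0,5],"turn":[0,0,0],"hand":0}
  ]
}}

```text
clock: 4.03
eef_pos: [581.1, -7.5, 100.8]
tool_rot: [-3.141, 0.0, 1.296]
force: [-0.8, 0.7, 2.3]
width: 0.2
```

Emit:
{"fn": "play_rows", "kwargs": {
  "targets": [
    {"slide":[0,0,3],"turn":[0,0,0],"hand":0},
    {"slide":[0,0,2],"turn":[0,0,0],"hand":0},
    {"slide":[0,0,1],"turn":[0,0,0],"hand":0},
    {"slide":[0,0,0],"turn":[0,0,0],"hand":0}
  ]
}}

```text
clock: 4.53
eef_pos: [581.7, -7.6, 95.3]
tool_rot: [3.141, -0.0, 1.296]
force: [-0.1, 0.5, 0.3]
width: -0.1
```

Emit:
{"fn": "play_rows", "kwargs": {
  "targets": [
    {"slide":[0,0,1.5],"turn":[0,0,0],"hand":0},
    {"slide":[0,0,1.5],"turn":[0,0,0],"hand":0},
    {"slide":[0,0,0],"turn":[0,0,0],"hand":0}
  ]
}}

```text
clock: 4.9
eef_pos: [581.8, -7.6, 94.0]
tool_rot: [3.14, -0.0, 1.296]
force: [-4.2, -0.3, 14.6]
width: 0.3
```

It stopped dead at 94 mm with 14.6 N, so the lid looks shut. I'll lift, check it, then go outside the left roller.

Emit:
{"fn": "play_rows", "kwargs": {
  "targets": [
    {"slide":[0,0,-15],"turn":[0,0,0],"hand":0},
    {"slide":[0,0,-40],"turn":[0,0,0],"hand":0},
    {"slide":[0,0,-55],"turn":[0,0,0],"hand":0},
    {"slide":[45,12,0],"turn":[0,0,0],"hand":0},
    {"slide":[45,12,0],"turn":[0,0,0],"hand":0}
  ]
}}

```text
clock: 5.52
eef_pos: [630.3, 72.9, 204.2]
tool_rot: [3.138, -0.001, 1.295]
force: [-0.3, 0.1, -0.4]
width: 0.2
```

Emit:
{"fn": "play_rows", "kwargs": {
  "targets": [
    {"slide":[45,0,0],"turn":[0,0,0],"hand":0},
    {"slide":[45,0,0],"turn":[0,0,0],"hand":0},
    {"slide":[20,0,0],"turn":[0,0,0],"hand":0},
    {"slide":[0,0,0],"turn":[0,0,0],"hand":0},
    {"slide":[0,0,0],"turn":[0,0,0],"hand":0}
  ]
}}

```text
clock: 6.15
eef_pos: [658.6, 175.3, 202.4]
tool_rot: [3.141, 0.002, 1.294]
force: [0.3, -0.8, -0.8]
width: 0.2
```

```bash
cat > chk.py <<'E'
import sys
from cell import *
from h import *
n=sys.argv[1]
for k in ["top","scene"]:
    c=calibration(k);p,d=get_image(k);cv2.imwrite(f"pics/{k}{n}.png",p);np.savez(f"pics/{k}{n}.npz",p=p,d=d,**c)
t,s=load('top0'),load('scene0')
c=np.array([605.2,-13.]);x=np.array([.9627,-.2704]);y=np.array([.2704,.9627])
for k in ["top","scene"]:
    f=load(k+n);W=cloud(f);hsv=cv2.cvtColor(f['p'],cv2.COLOR_BGR2HSV)
    q=np.stack([(W[...,:2]-c)@x,(W[...,:2]-c)@y,W[...,2]],-1)
    m=cv2.inRange(hsv,(110,120,40),(130,255,255))>0
    K=m&(f['d']>0)&(abs(q[...,1])<95)&(abs(q[...,0])<70)&(q[...,2]>85)&(q[...,2]<200);A=q[K]
    if len(A)>50:
        co=np.linalg.lstsq(np.c_[A[:,0],A[:,1],np.ones(len(A))],A[:,2],rcond=None)[0]
        print(k,len(A),"lid",-co[0].round(3),"z0",co[2].round(1))
    r=((hsv[...,0]<8)|(hsv[...,0]>172))&(hsv[...,1]>150)&(hsv[...,2]>80)&(f['d']>0)
    for nm,sg in (("L",1),("R",-1)):
        B=q[r&(sg*q[...,1]>30)&(sg*q[...,1]<190)&(abs(q[...,0])<40)&(q[...,2]>110)]
        if len(B)>8:print(k,nm,len(B),np.median(B,0).round(1))
st=read_state();e=np.array(st['eef_pos']);print("tcp box",((e[:2]-c)@x).round(1),((e[:2]-c)@y).round(1),e[2].round(1),st['clock'])
E
python3 chk.py 1
```

```text
top 2819 lid -0.002 z0 93.8
top L 36 [ -8.6 154.3 167.1]
top R 72 [  -1.9 -153.7  167.6]
scene 1555 lid -0.001 z0 93.4
scene L 151 [  3.3 160.7 163.9]
scene R 88 [   2.9 -150.   164.3]
tcp box 0.5 196.0 202.5 6.25
```

Lid measures 0.00 rad, with its top at 94 mm, and both rollers are still out at ±155. I'll descend outside the left roller and push inward slowly.

Emit:
{"fn": "play_rows", "kwargs": {
  "targets": [
    {"slide":[0,0,20],"turn":[0,0,0],"hand":0},
    {"slide":[0,0,20],"turn":[0,0,0],"hand":0},
    {"slide":[0,0,10],"turn":[0,0,0],"hand":0},
    {"slide":[-6,0,0],"turn":[0,0,0],"hand":0},
    {"slide":[-5,0,0],"turn":[0,0,0],"hand":0}
  ]
}}

```text
clock: 6.88
eef_pos: [656.1, 166.8, 153.1]
tool_rot: [3.14, -0.0, 1.296]
force: [0.5, 0.2, 0.3]
width: 0.2
```

Emit:
{"fn": "play_rows", "kwargs": {
  "targets": [
    {"slide":[-5,0,0],"turn":[0,0,0],"hand":0},
    {"slide":[-5,0,0],"turn":[0,0,0],"hand":0},
    {"slide":[-5,0,0],"turn":[0,0,0],"hand":0},
    {"slide":[-5,0,0],"turn":[0,0,0],"hand":0}
  ]
}}

```text
clock: 7.38
eef_pos: [650.5, 149.2, 152.6]
tool_rot: [3.141, -0.001, 1.297]
force: [0.5, 1.3, 0.7]
width: 0.1
```

Emit:
{"fn": "play_rows", "kwargs": {
  "targets": [
    {"slide":[-5,0,0],"turn":[0,0,0],"hand":0},
    {"slide":[-5,0,0],"turn":[0,0,0],"hand":0},
    {"slide":[-5,0,0],"turn":[0,0,0],"hand":0},
    {"slide":[-5,0,0],"turn":[0,0,0],"hand":0},
    {"slide":[-5,0,0],"turn":[0,0,0],"hand":0}
  ]
}}

```text
clock: 8.0
eef_pos: [643.1, 123.9, 152.2]
tool_rot: [-3.141, 0.001, 1.296]
force: [0.1, 0.7, -0.2]
width: -0.2
```

Emit:
{"fn": "play_rows", "kwargs": {
  "targets": [
    {"slide":[-5,0,0],"turn":[0,0,0],"hand":0},
    {"slide":[-5,0,0],"turn":[0,0,0],"hand":0},
    {"slide":[-4,0,0],"turn":[0,0,0],"hand":0},
    {"slide":[0,0,0],"turn":[0,0,0],"hand":0}
  ]
}}

```text
clock: 8.5
eef_pos: [639.6, 110.6, 152.3]
tool_rot: [3.142, 0.0, 1.296]
force: [0.2, 0.4, -0.2]
width: -0.1
```

```bash
python3 chk.py 2
```

```text
top 2329 lid 0.001 z0 93.9
top L 19 [ -4.9  68.5 148.9]
top R 74 [  -1.4 -153.5  167.7]
scene 1261 lid -0.001 z0 93.4
scene L 74 [ 12.6  78.  145.5]
scene R 88 [   3.3 -149.8  164.1]
tcp box -0.4 129.0 152.3 8.6
```

The left latch snapped over: its roller is at box y of about 74 with its top at 149, as expected when locked. Now over to the right side.

Emit:
{"fn": "play_rows", "kwargs": {
  "targets": [
    {"slide":[10,0,0],"turn":[0,0,0],"hand":0},
    {"slide":[0,0,-30],"turn":[0,0,0],"hand":0},
    {"slide":[0,0,-30],"turn":[0,0,0],"hand":0},
    {"slide":[-40,0,0],"turn":[0,0,0],"hand":0},
    {"slide":[-50,0,0],"turn":[0,0,0],"hand":0}
  ]
}}

```text
clock: 9.22
eef_pos: [618.5, 35.9, 212.7]
tool_rot: [3.14, -0.002, 1.301]
force: [0.2, -0.9, -0.3]
width: 0.1
```

Emit:
{"fn": "play_rows", "kwargs": {
  "targets": [
    {"slide":[-50,0,0],"turn":[0,0,0],"hand":0},
    {"slide":[-50,0,0],"turn":[0,0,0],"hand":0},
    {"slide":[-50,0,0],"turn":[0,0,0],"hand":0},
    {"slide":[-50,0,0],"turn":[0,0,0],"hand":0},
    {"slide":[-42,0,0],"turn":[0,0,0],"hand":0}
  ]
}}

```text
clock: 9.85
eef_pos: [552.5, -200.1, 212.5]
tool_rot: [3.141, -0.0, 1.296]
force: [0.2, -0.3, -0.7]
width: -0.4
```

Emit:
{"fn": "play_rows", "kwargs": {
  "targets": [
    {"slide":[0,0,0],"turn":[0,0,0],"hand":0},
    {"slide":[0,0,0],"turn":[0,0,0],"hand":0}
  ]
}}

```text
clock: 10.1
eef_pos: [553.2, -197.5, 212.3]
tool_rot: [3.141, -0.001, 1.297]
force: [-0.2, 0.1, -0.8]
width: -0.1
```

```bash
python3 chk.py 3
```

```text
top 2661 lid -0.001 z0 93.8
top L 78 [ -4.5  73.4 147.5]
top R 46 [ -10.4 -152.7  167. ]
scene 1614 lid -0.003 z0 93.5
scene L 123 [  3.9  78.1 145.7]
scene R 88 [   3.  -150.   164.4]
tcp box -0.2 -190.9 212.3 10.2
```

Emit:
{"fn": "play_rows", "kwargs": {
  "targets": [
    {"slide":[-5,0,20],"turn":[0,0,0],"hand":0},
    {"slide":[0,0,20],"turn":[0,0,0],"hand":0},
    {"slide":[0,0,20],"turn":[0,0,0],"hand":0},
    {"slide":[6,0,0],"turn":[0,0,0],"hand":0},
    {"slide":[5,0,0],"turn":[0,0,0],"hand":0}
  ]
}}

```text
clock: 10.82
eef_pos: [555.1, -191.7, 152.9]
tool_rot: [3.141, -0.001, 1.298]
force: [-0.1, 0.2, 0.9]
width: 0.1
```

Emit:
{"fn": "play_rows", "kwargs": {
  "targets": [
    {"slide":[5,0,0],"turn":[0,0,0],"hand":0},
    {"slide":[5,0,0],"turn":[0,0,0],"hand":0},
    {"slide":[5,0,0],"turn":[0,0,0],"hand":0},
    {"slide":[5,0,0],"turn":[0,0,0],"hand":0}
  ]
}}

```text
clock: 11.32
eef_pos: [559.8, -174.0, 152.5]
tool_rot: [3.141, 0.0, 1.296]
force: [-0.0, -1.5, -0.2]
width: 0.0
```

Emit:
{"fn": "play_rows", "kwargs": {
  "targets": [
    {"slide":[5,0,0],"turn":[0,0,0],"hand":0},
    {"slide":[5,0,0],"turn":[0,0,0],"hand":0},
    {"slide":[5,0,0],"turn":[0,0,0],"hand":0},
    {"slide":[5,0,0],"turn":[0,0,0],"hand":0},
    {"slide":[5,0,0],"turn":[0,0,0],"hand":0}
  ]
}}

```text
clock: 11.95
eef_pos: [566.2, -149.1, 152.2]
tool_rot: [-3.141, -0.0, 1.297]
force: [-0.2, 1.0, 0.3]
width: 0.1
```

Emit:
{"fn": "play_rows", "kwargs": {
  "targets": [
    {"slide":[5,0,0],"turn":[0,0,0],"hand":0},
    {"slide":[5,0,0],"turn":[0,0,0],"hand":0},
    {"slide":[4,0,0],"turn":[0,0,0],"hand":0},
    {"slide":[0,0,0],"turn":[0,0,0],"hand":0}
  ]
}}

```text
clock: 12.45
eef_pos: [570.1, -135.8, 152.3]
tool_rot: [-3.142, -0.0, 1.297]
force: [-0.3, -1.1, 0.0]
width: -0.1
```

```bash
python3 chk.py 4
```

```text
top 2498 lid -0.003 z0 93.9
top L 78 [ -4.3  73.4 149.1]
top R 58 [ -7.1 -69.9 149.2]
scene 1573 lid -0.002 z0 93.4
scene L 123 [  4.5  78.5 145.9]
scene R 93 [  3.6 -68.2 145.5]
tcp box -0.5 -128.4 152.3 12.55
```

Both latches have snapped over. I'll retreat upward and check everything once more.

Emit:
{"fn": "play_rows", "kwargs": {
  "targets": [
    {"slide":[-10,0,0],"turn":[0,0,0],"hand":0},
    {"slide":[0,0,-40],"turn":[0,0,0],"hand":0},
    {"slide":[0,0,-50],"turn":[0,0,0],"hand":0},
    {"slide":[0,-45,0],"turn":[0,0,0],"hand":0},
    {"slide":[0,-45,0],"turn":[0,0,0],"hand":0}
  ]
}}

```text
clock: 13.18
eef_pos: [479.7, -122.4, 242.9]
tool_rot: [3.14, 0.0, 1.295]
force: [-0.7, 0.6, 0.5]
width: 0.2
```

Emit:
{"fn": "play_rows", "kwargs": {
  "targets": [
    {"slide":[0,0,0],"turn":[0,0,0],"hand":0},
    {"slide":[0,0,0],"turn":[0,0,0],"hand":0},
    {"slide":[0,0,0],"turn":[0,0,0],"hand":0},
    {"slide":[0,0,0],"turn":[0,0,0],"hand":0}
  ]
}}

```text
clock: 13.68
eef_pos: [481.3, -121.9, 242.1]
tool_rot: [3.142, 0.0, 1.296]
force: [0.2, 0.3, -1.6]
width: 0.2
```

```bash
python3 chk.py 5; python3 -c "
import cv2
a=cv2.imread('pics/scene5.png')[130:280,200:380];b=cv2.imread('pics/top5.png')[110:290,260:480]
cv2.imwrite('pics/f5a.png',cv2.resize(a,None,fx=4,fy=4,interpolation=2));cv2.imwrite('pics/f5b.png',cv2.resize(b,None,fx=3.6,fy=3.2,interpolation=2))"
```

```text
top 2517 lid -0.003 z0 93.9
top L 77 [ -4.7  73.4 147.7]
top R 74 [ -3.1 -72.7 148.6]
scene 1579 lid -0.001 z0 93.4
scene L 120 [  3.7  78.4 146.1]
scene R 93 [  3.5 -68.2 145.3]
tcp box -90.1 -138.2 242.1 13.775
```

View pics/f5a.png

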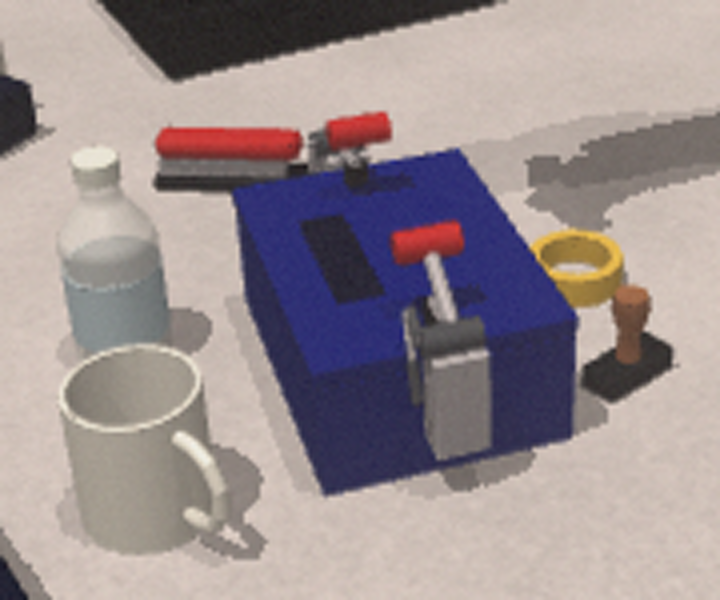

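View pics/f5b.png

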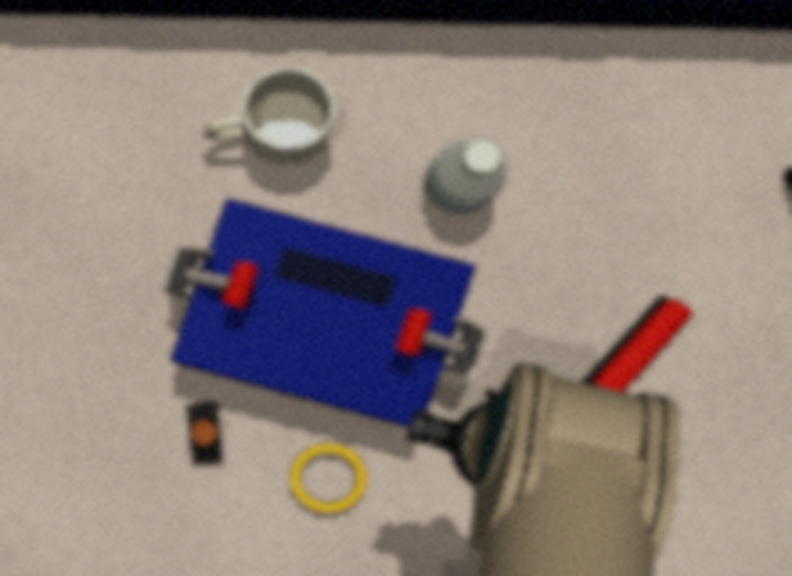

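The lid is flat, and both red rollers lean inward over it: at (240,285) and (413,333) in the enlarged top crop, and at (427,243) and (358,130) in the enlarged scene crop. The loose items sit at the same pixels as before, and the gripper is clear.

```bash
python3 -c "
from cell import *
print(finish_job())"
```

```text
the job is handed in; nothing more can be done
None
```

The cash box lid is shut and both latches are snapped over. I handed the job in at about 13.8 s of the 58 s allowed; `finish_job()` gave no verdict.

- **Lid:** I pushed it from 0.553 rad down to shut with the closed fingertips. The push was about 2 N while it moved and about 15 N when it stopped dead at 94 mm. In the last check the two cameras put it at 0.003 rad or less, with its top at 93–94 mm, where 94 mm means shut.
- **Latches:** I pushed the left one, then the right one, inward from outside the rollers at about 40 mm/s. The forces I read between moves were about 1.5 N or less. Both rollers now sit about 73 mm either side of the box centre with their tops near 148 mm. Fully locked, they should be at 74 mm and 150 mm.
- **Other items:** The stamp, tape, mug, spray bottle and stapler show no visible shift in the final pictures. The arm hid part of the stapler in the top view, but the scene view shows it in place. I did not re-check the mouse, but the fingers closed near it only at 231 mm height and did not come down there.

No check failed. The two cameras disagreed by up to 5 mm on roller position, because each sees a different side of the roller.

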